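# Pry the retaining clip off the filter holder's pivot post

## Robot

A 6-joint arm with a two-finger parallel gripper is mounted at the origin on the work surface. World frame = base frame: x ahead of the robot, y to its left, z up, the work surface at z = 0. Lengths are in m, angles in rad, forces in N, time in s.
With the tool pointing down it reaches from about 0.325 to 0.875 m from the base axis. Payload 4.4 kg.
Tool frame: the origin (TCP) lies midway between the tips of the shut fingers; the grasp point (between the pads) lies 19 mm behind it (bot.grip_depth is the distance from the TCP to the grasp point, in m); z points along the fingers, y is the line along which they close (so a half turn about z gives the same grasp; the last joint's range is limited). The gripper opens to 85 mm and grips with 20 to 120 N. Pads are 22 mm wide; open, the fingers measure 114 mm over their backs; the gripper's body (76 mm by 85 mm) begins 54 mm behind the grasp point. The pads swing forward as they close: fully open they stand 13 mm farther back than shut.
Start: joints at [0.956, 0.207, 1.542, -0, 1.393, -0.15], TCP at [0.258, 0.514, 0.231] pointing down, gripper open.
Joint ranges: [-2.73, 2.73], [-0.86, 2.22], [0.23, 2.46], [-1.11, 4.25], [0.08, 2.63], [-2.82, 2.82]. Speed limits (rad/s): [2.79, 2.79, 3.14, 3.14, 3.14, 3.14].

## Interface

Orientations are given as a rotation vector (axis times angle).
In Python, from station import bot gives the robot as it stands.
- The arm moves only by the tool jog_arm, never from a script. Its argument "rows" is a list of rows, each an object with "xyz": the shift along the tool's x, y, z in cm, a list of three; "twist": the turn about the tool's z in rad; "hand": the opening, from 0 (shut) to 1 (fully open). In form: [{"xyz": [dx, dy, dz], "twist": twist, "hand": hand}, ...]. A call has 1 to 10 rows; each row shifts and turns the commanded pose from where the row before left it, along the tool's axes as they then stand; what a row does not reach is not made up. A row lasts 1/10 s, in which the tool goes at most 50 mm and 8.59 degrees, less where a joint would pass 70% of its speed; a pose out of reach is approached as far as the arm can. A call is refused whole if a number of a shift passes 5 or a number of a turn 0.15, either way. A call with a gripper value outside its range is refused whole. The fingers move at their own pace and stop on an object; "squeeze" is the grip in N (left out, the last holds). Time passes only in rows, so rows that do not move let the fingers close. It gives the time, the measured TCP pose, the force, the opening and the grip force at its end, in the units of the state.
- bot.observe(): the state, without advancing time (a new reading comes with each control period).
- bot.grab_frame(name): name is "side" or "top" or "wrist"; returns the picture (384x512x3 uint8, blue, green, red); there is no depth.
- bot.get_calibration(name): a dict with "camera_matrix" (3x3 intrinsics, pixels), "rvec" (rotation vector, rad) and "tvec" (3), from world to camera coordinates, as OpenCV has them; the wrist camera has in their place "hand_eye" (4x4, takes a point from camera to tool coordinates, whose origin is the TCP and whose axes are the flange's). Camera axes: x right, y down, z forward; pixel columns grow to the right and rows downward; lengths in m; the calibration is good to about 2 mm. A picture is of the moment at which its call begins: read the wrist's pose just before it. get_calibration takes no time and is no camera call.
- bot.sign_off(): hands the job in; it is judged then, once.
Trained networks look in the newest picture that a camera, given by its name, has taken for a name from the list of things; names that differ only in an ending like _2 or _b are one class to them, and where a whole thing is asked for, a point or a joint stands for the part that bears it (a point fixed in the world has none). Each returns a list of dicts, best first, with "confidence" (0 to 1); they miss things now and then, are a little off and sometimes report something else, mostly with a low value. They report only what shows in the picture. A call takes as long as a camera call. They do not tell look-alikes from the thing itself.
- bot.boxes_of(label, camera): "at" ([x, y, z] in m, in the coordinates of the camera as it stood for that picture, good to about 4 mm: the middle of the surface that is visible of it).
- bot.silhouettes(label, camera): "region" (384x512 bool, what is visible of it).
The state is a dict: "t": time; "qpos": joint angles; "qvel": joint speeds; "joint_efforts": joint torques, N m; "position": TCP position; "orientation": TCP orientation; "contact_force": force on the tool from outside, world axes, zero at the start; "wrist_torque": the same for the moment, N m; "finger_gap": opening from 0.0 (shut) to 1.0 (fully open); "gripper_force": force on a finger pad.
Only numpy, scipy, OpenCV 4.12 (cv2) and the standard library are available. Lean on these libraries where they do the work, as an engineer would, in place of code of your own. Each camera call takes 0.05 s, during which the arm holds its last target. There are 200 camera calls.

## Task

Take the hooked pick from its stand, hook it into the eye of the sprung retaining clip on the filter holder's pivot post and pull the clip out of its groove, gently and only with the pick, so that it is left lying flat on the holder plate clear of the post. Then hang the pick back in its stand as it was, and disturb nothing else.

Things in the scene. Friction and masses are not known exactly. Their poses are not given: they have to be found in the camera images.
- holder: white plastic filter holder plate, fixed to the cabinet top: 150 (x) x 110 (y) x 20 mm, origin at the centre of its underside, z up. Its flat upper face is 20 mm above the cabinet top; along both y sides runs a rail 6 mm wide and 8 mm higher. The steel pivot post stands on it 30 mm from the centre towards +x
- post (a point): point on the pivot post's axis at the height of the plate's upper face. Post: a groove 16 mm across and 7 mm high directly above the plate, then a head 22 mm across and 9 mm high (post top 16 mm above the plate)
- clip: sprung dark-steel retaining clip, 20 g, lying flat on the plate. Origin on its underside at the centre of its ring (on the post axis while seated), z up. Two sprung prongs of 4 mm wire grip the groove and open to its +x. Pulled along its own -x it snaps free after about 6 mm at 5 to 10 N; after 22 mm it is clear of the post. Its x axis is turned up to 0.25 rad from the holder's
- eye (a point): centre of the clip's eye, at the height of the clip's underside. The eye is an opening 20 (x) x 14 (y) mm in a frame 22 mm wide and 4 mm thick, on the clip's -x side, 22 mm from the clip's origin. A pull bar 5 mm thick and 5 mm high closes it on the outer side, its inner face 10 mm from this point towards the clip's -x
- pick: hooked pick, about 75 g, hanging upright in its stand. Wooden handle 18 x 18 mm, from 5 to 65 mm above the origin, gripped from above; under it a steel collar 44 x 44 x 5 mm, origin at the centre of the collar's underside, z up. A steel shank 5 mm thick goes down (-z) from the origin; its lower end is bent into a short toe reaching 6.5 mm from the shank's axis towards the pick's -x
- hook_nominal (a point): a point fixed to the pick's handle, 45 mm below its origin, where the underside of the toe nominally lies. The shank is clamped at a different depth each time: the real toe is up to 15 mm higher or lower than this point, so its height must be felt. A firm grip with the jaws closing along the pick's x (the pull direction) keeps it from tilting under the pull
- rest: black pick stand, fixed: base 90 (x) x 80 x 8 mm, origin at the centre of its underside; a top plate 70 x 70 mm on two side walls, its upper face 80 mm above the cabinet top, with a square hole 24 x 24 mm in the middle, through which the shank hangs while the collar lies on the plate
- cradle (a point): centre of the stand's hole at the upper face of its top plate (80 mm above the cabinet top): where the pick's origin lies when it hangs in the stand
- step_ring: bystander: steel step-up ring, 77 mm across, 7 mm high, lying flat
- nd_filter: bystander: glass ND filter in a clear rigid sleeve, 90 x 90 x 10 mm, lying flat
- blower: bystander: blue blower bulb standing upright, 62 mm across, 105 mm high; it topples easily
- lens: bystander: black lens standing upright, 74 mm across, 80 mm high
- lens_cap: bystander: black lens cap, 72 mm across, 9 mm thick
- screwdriver: bystander: screwdriver with black handle, 150 mm long, lying on the top
- spare_battery: bystander: grey battery, 38 x 55 x 21 mm
Not all that is in view belongs to the job. Of the things like the holder, leave any that is pink or red; of the rest the smaller one is meant.

How it is judged:
On the way, in this order (a step that is already met when the one before it is completed fails the run):
1. the pick is lifted out of its stand by the fingers, the clip still in its groove (z of pick in the frame of cradle above 0.03 m and contact force between the fingers and pick above 1 N and horizontal distance between clip and post below 0.003 m), for 0.1 s.
2. the held pick pulls on the clip while it is still in its groove (contact force between pick and clip above 3 N and contact force between the fingers and pick above 1 N and horizontal distance between clip and post below 0.008 m), for 0.05 s.
3. the clip is out of the groove and clear of the post, on the plate (horizontal distance between clip and post above 0.022 m and z of clip in the frame of holder between 0.015 and 0.03 m), for 0.1 s.
At the end, for the whole second after the job is handed in: The clip lies still and flat (within 0.12 rad) on the holder plate, its ring centre over 22 mm from the post axis; the pick hangs still and upright (within 0.1 rad) in its stand, collar down on the plate (within 4 mm in height and 12 mm sideways) (horizontal distance between clip and post above 0.022 m and angle between clip's own z axis and vertical below 0.12 rad and z of clip in the frame of holder between 0.017 and 0.024 m and linear speed of each of clip, pick below 0.01 m/s and horizontal distance between pick and cradle below 0.012 m and z of pick in the frame of cradle between -0.004 and 0.004 m and angle between pick's own z axis and vertical below 0.1 rad); the robot touches nothing.
It fails at once if the pick presses on the holder (plate or post) with more than 20 N (contact force between pick and holder above 20 N).
It fails at once if the pick loads the clip with more than 25 N (contact force between pick and clip above 25 N).
It fails at once if the gripper touches the clip (contact force between any of the fingers, the arm and clip above 1 N).
It fails at once if the gripper knocks the holder (contact force between any of the fingers, the arm and holder above 8 N).
It fails at once if a bystander is moved by more than 15 mm (distance of any of step_ring, nd_filter, blower, lens, lens_cap, screwdriver, spare_battery from where it was at the start of the episode above 0.015 m).
It also fails if it takes over 67 s, if anything falls off the work surface, if the arm or the gripper's body presses on something with over 40 N, if the wrist force passes 120 N, or if a joint passes its speed limit or range.

## Working session

There is one attempt and no reset: what is moved stays moved. The work goes in short steps, Python scripts to look and compute and a tool call to move; the robot and the scene stay as the last step left them, time stands still between calls to the robot, and variables do not carry over. Pictures are saved under pics/ and viewed, at most 10 in all, crops included, and the job is handed in when it is done.

Besides the shell and the picture viewer there is one more tool, called as name([rows], argument=value, ...), one row to a line, values as JSON. jog_arm: Moves the arm, as the interface text tells. Its arguments: {"type":"object","properties":{"rows":{"type":"array"},"squeeze":{"type":"number"}},"required":["rows"]}

```bash
ls; mkdir -p pics
cat > h.py <<'E'
import numpy as np, cv2
from station import bot
def cal(n):
    c=bot.get_calibration(n); K=np.array(c['camera_matrix'])
    if 'hand_eye' in c:
        s=bot.observe(); T=np.eye(4); T[:3,:3]=cv2.Rodrigues(np.array(s['orientation']))[0]; T[:3,3]=s['position']
        return K,T@np.array(c['hand_eye'])
    R=cv2.Rodrigues(np.array(c['rvec']))[0]; M=np.eye(4); M[:3,:3]=R; M[:3,3]=np.ravel(c['tvec'])
    return K,np.linalg.inv(M)
def ray(n,uv,z,C=None):
    K,T=C or cal(n); d=T[:3,:3]@np.linalg.inv(K)@np.array([uv[0],uv[1],1.]); o=T[:3,3]
    return o+d*(z-o[2])/d[2]
def proj(C,P):
    K,T=C; q=np.linalg.inv(T)@np.append(P,1); p=K@q[:3]; return p[:2]/p[2]
E
python3 - <<'E'
from h import *
ims=[]
for n in ['top','side']:
    im=bot.grab_frame(n); cv2.imwrite(f'pics/{n}0.png',im)
    C=cal(n)
    for l in ['holder','clip','pick','rest','eye','post','cradle']:
        try:
            for b in bot.boxes_of(l,n): 
                P=C[1]@np.append(b['at'],1); print(n,l,round(b['confidence'],2),P[:3].round(3),proj(C,P[:3]).round())
        except Exception as e: print(l,e)
print(bot.observe())
E
```

```text
pics
top holder 0.93 [0.26  0.23  0.032] [163. 297.]
top holder 0.79 [ 0.296 -0.18   0.028] [307. 280.]
top holder 0.68 [0.737 0.197 0.021] [176. 135.]
top holder 0.63 [0.506 0.191 0.022] [178. 211.]
top clip 0.74 [0.664 0.378 0.081] [108. 155.]
top pick 0.82 [ 0.517 -0.207  0.085] [317. 202.]
top rest 0.71 [ 0.503 -0.197  0.082] [313. 207.]
top rest 0.66 [0.665 0.379 0.081] [108. 154.]
top eye 0.51 [0.524 0.19  0.027] [178. 205.]
top post 0.89 [0.512 0.186 0.024] [180. 209.]
top post 0.86 [0.257 0.23  0.033] [163. 299.]
top post 0.82 [0.738 0.199 0.022] [176. 135.]
top post 0.63 [ 0.298 -0.183  0.029] [308. 280.]
top cradle 0.59 [ 0.501 -0.194  0.079] [312. 208.]
side holder 0.92 [ 0.318 -0.162  0.031] [343. 186.]
side holder 0.87 [0.511 0.197 0.023] [253. 264.]
side holder 0.81 [0.74  0.206 0.017] [161. 256.]
side holder 0.74 [0.301 0.25  0.025] [341. 293.]
side pick 0.59 [ 0.518 -0.208  0.092] [279. 154.]
side rest 0.63 [0.667 0.415 0.068] [155. 313.]
side eye 0.45 [ 0.509 -0.188  0.038] [280. 173.]
side eye 0.33 [ 0.514 -0.21   0.095] [280. 153.]
side post 0.96 [0.738 0.203 0.02 
[... 246 characters left out ...]
79. 173.]
{'t': 0.8, 'qpos': array([ 9.55486966e-01,  2.06581297e-01,  1.54148982e+00, -1.80810425e-05,
        1.39353325e+00, -1.50495518e-01]), 'qvel': array([-0.00063884,  0.00362897, -0.00064327,  0.00156309, -0.00065616,
        0.00074558]), 'joint_efforts': array([ 2.58801301e-04, -3.82990444e+01, -2.91958487e+01, -2.38024168e-04,
        5.07657605e-04, -6.96507385e-06]), 'position': array([0.25775842, 0.51398622, 0.23129714]), 'orientation': array([ 7.23565206e-01,  3.05711982e+00, -2.75132165e-05]), 'contact_force': array([-0.36692729, -0.4073554 , -0.36865728]), 'wrist_torque': array([-0.02778615,  0.03524145, -0.00846074]), 'gripper_force': 0.0, 'finger_gap': 0.9982836796349059}
```

View pics/top0.png

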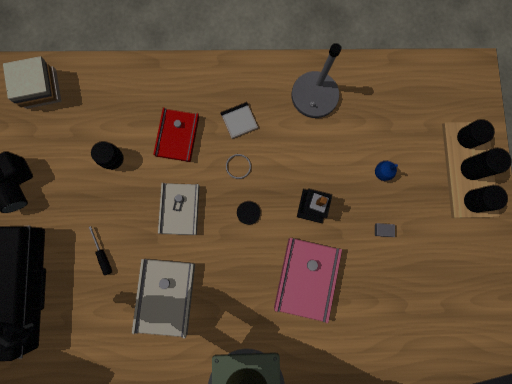

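View pics/side0.png

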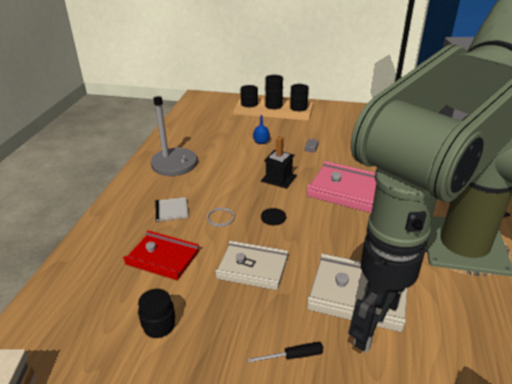

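The top view shows four holder-like things: red (176,135), small white (178,210), large white (163,298) and pink (308,280). Red and pink are ruled out, and the smaller of the two white ones is (178,210), which also carries the clip. There are two stand-like detections: black square (314,205) holding the pick, and (108,155), which is the lens. I'll confirm with an enlarged crop and get the camera geometry.

```bash
cat >> h.py <<'E'
def toolmove(target, ydir_ang=None):
    "shift in tool cm and twist so that tool y points to ydir_ang (mod pi)"
    s=bot.observe(); R=cv2.Rodrigues(np.array(s['orientation']))[0]
    d=R.T@(np.array(target)-s['position'])*100
    a=np.arctan2(R[1,1],R[0,1]); out='tool y ang %.3f'%a
    if ydir_ang is not None:
        w=(ydir_ang-a+np.pi/2)%np.pi-np.pi/2; out+=' twist(tool z) %.3f'%(-w)
    print('shift cm',d.round(2),out,'q6 %.2f'%s['qpos'][5], 'pos',np.round(s['position'],4),'t',s['t'])
E
python3 - <<'E'
from h import *
im=cv2.imread('pics/top0.png')
a=cv2.resize(im[175:245,150:210],None,fx=6,fy=6,interpolation=cv2.INTER_CUBIC)
b=cv2.resize(im[175:245,285:345],None,fx=6,fy=6,interpolation=cv2.INTER_CUBIC)
cv2.imwrite('pics/crop.png',np.hstack([a,b]))
print(bot.get_calibration('wrist'))
toolmove([0.44,0.2,0.25],0)
E
```

```text
{'camera_matrix': array([[311.36392304,   0.        , 254.25822541],
       [  0.        , 311.36392304, 197.04016301],
       [  0.        ,   0.        ,   1.        ]]), 'hand_eye': array([[ 7.59857919e-04, -9.54607163e-01, -2.97866727e-01,
         7.65513719e-02],
       [ 9.99997723e-01,  1.31410683e-04,  2.12984718e-03,
        -2.37563729e-04],
       [-1.99402451e-03, -2.97867668e-01,  9.54605089e-01,
        -1.41356594e-01],
       [ 0.00000000e+00,  0.00000000e+00,  0.00000000e+00,
         1.00000000e+00]])}
shift cm [-30.37 -19.9   -1.87] tool y ang 1.106 twist(tool z) 1.106 q6 -0.15 pos [0.2578 0.514  0.2313] t 0.8
```

View pics/crop.png

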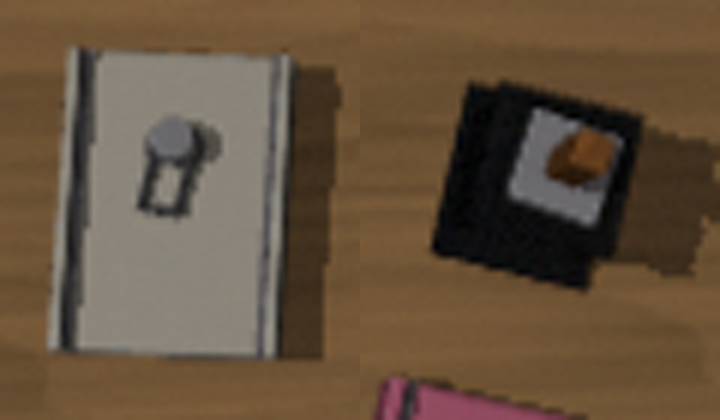

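The crop confirms it. On the left is the small white holder with the post and the clip, whose eye points to image-down (-x). On the right is the stand with the collar and the wooden handle. Next I move above the clip.

Run:
```python
from h import *
toolmove([0.51,0.19,0.16],0)
```

```text
shift cm [-37.07 -17.65   7.13] tool y ang 1.106 twist(tool z) 1.106 q6 -0.15 pos [0.2578 0.514  0.2313] t 0.8
```

jog_arm([
  {"xyz": [-3.7, -1.75, 0.7]},
  {"xyz": [-3.7, -1.75, 0.7]},
  {"xyz": [-3.7, -1.75, 0.7]},
  {"xyz": [-3.7, -1.75, 0.7]},
  {"xyz": [-3.7, -1.75, 0.7]},
  {"xyz": [-3.7, -1.75, 0.7]},
  {"xyz": [-3.7, -1.75, 0.7]},
  {"xyz": [-3.7, -1.75, 0.7]},
  {"xyz": [-3.7, -1.75, 0.7]},
  {"xyz": [-3.7, -1.75, 0.7]},
])

```text
validation failed for argument at $.ro...
```

jog_arm([
  {"xyz": [0, 0, 0], "twist": 0.14},
  {"xyz": [0, 0, 0], "twist": 0.14},
  {"xyz": [0, 0, 0], "twist": 0.14},
  {"xyz": [0, 0, 0], "twist": 0.14},
  {"xyz": [0, 0, 0], "twist": 0.14},
  {"xyz": [0, 0, 0], "twist": 0.14},
  {"xyz": [0, 0, 0], "twist": 0.14},
  {"xyz": [0, 0, 0], "twist": 0.13},
  {"xyz": [0, 0, 0]},
  {"xyz": [0, 0, 0]},
])

```text
validation failed for argument at $.ro...
```

Run:
```python
from h import *
C=cal('wrist'); im=bot.grab_frame('wrist'); cv2.imwrite('pics/w1.png',im)
for l in ['clip','eye','post','holder']:
    for b in bot.boxes_of(l,'wrist'):
        P=C[1]@np.append(b['at'],1); print(l,round(b['confidence'],2),P[:3].round(4),proj(C,P[:3]).round())
np.save('w1_T.npy',C[1])
for b in bot.silhouettes('clip','wrist')[:1]: np.save('w1_clip.npy',b['region'])
for b in bot.silhouettes('holder','wrist')[:1]: np.save('w1_holder.npy',b['region'])
toolmove([0.51,-0.2,0.2],0)
```

```text
post 0.89 [0.2459 0.2497 0.0269] [ 58. 256.]
holder 0.67 [0.2406 0.2458 0.0249] [ 54. 253.]
shift cm [-54.55 -52.52   3.13] tool y ang 1.106 twist(tool z) 1.106 q6 -0.15 pos [0.2578 0.514  0.2313] t 1.15
```

View pics/w1.png

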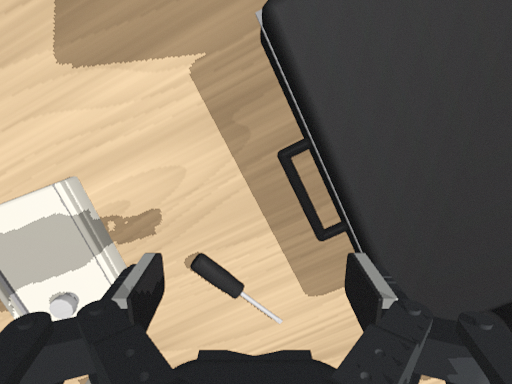

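The moves were refused, probably because every field is required in each row. The picture therefore still shows the start pose, with the screwdriver at (230,280) and the large holder at the lower left.

jog_arm([
  {"xyz": [-3.7, -1.75, 0.7], "twist": 0, "hand": 1},
  {"xyz": [-3.7, -1.75, 0.7], "twist": 0, "hand": 1},
  {"xyz": [-3.7, -1.75, 0.7], "twist": 0, "hand": 1},
  {"xyz": [-3.7, -1.75, 0.7], "twist": 0, "hand": 1},
  {"xyz": [-3.7, -1.75, 0.7], "twist": 0, "hand": 1},
  {"xyz": [-3.7, -1.75, 0.7], "twist": 0, "hand": 1},
  {"xyz": [-3.7, -1.75, 0.7], "twist": 0, "hand": 1},
  {"xyz": [-3.7, -1.75, 0.7], "twist": 0, "hand": 1},
  {"xyz": [-3.7, -1.75, 0.7], "twist": 0, "hand": 1},
  {"xyz": [-3.7, -1.75, 0.7], "twist": 0, "hand": 1},
])

```text
t: 2.15
position: [0.511, 0.1903, 0.1613]
orientation: [0.724, 3.057, 0.001]
contact_force: [0.2, 1.2, -0.3]
finger_gap: 0.997
gripper_force: 0.0
```

jog_arm([
  {"xyz": [0, 0, 0], "twist": 0.14, "hand": 1},
  {"xyz": [0, 0, 0], "twist": 0.14, "hand": 1},
  {"xyz": [0, 0, 0], "twist": 0.14, "hand": 1},
  {"xyz": [0, 0, 0], "twist": 0.14, "hand": 1},
  {"xyz": [0, 0, 0], "twist": 0.14, "hand": 1},
  {"xyz": [0, 0, 0], "twist": 0.14, "hand": 1},
  {"xyz": [0, 0, 0], "twist": 0.14, "hand": 1},
  {"xyz": [0, 0, 0], "twist": 0.13, "hand": 1},
  {"xyz": [0, 0, 0], "twist": 0, "hand": 1},
  {"xyz": [0, 0, 0], "twist": 0, "hand": 1},
])

```text
t: 3.15
position: [0.5101, 0.1917, 0.1613]
orientation: [2.223, 2.22, 0.0]
contact_force: [-0.4, 0.8, 0.4]
finger_gap: 1.003
gripper_force: 0.0
```

Run:
```python
from h import *
C=cal('wrist'); im=bot.grab_frame('wrist'); cv2.imwrite('pics/w2.png',im)
for l in ['clip','eye','post','holder']:
    for b in bot.boxes_of(l,'wrist'):
        P=C[1]@np.append(b['at'],1); print(l,round(b['confidence'],2),P[:3].round(4),proj(C,P[:3]).round())
np.save('w2_T.npy',C[1])
for b in bot.silhouettes('clip','wrist')[:1]: np.save('w2_clip.npy',b['region'])
toolmove([0.51,-0.2,0.2],0)
```

```text
clip 0.88 [0.5225 0.1974 0.0214] [268. 180.]
eye 0.95 [0.5281 0.1926 0.0259] [274. 186.]
eye 0.19 [0.7817 0.039  0.0096] [498. 315.]
post 0.93 [0.7029 0.2021 0.0192] [461. 174.]
post 0.57 [0.3316 0.2248 0.0278] [ 53. 152.]
holder 0.94 [0.5131 0.1917 0.0147] [258. 184.]
holder 0.94 [0.3263 0.2215 0.0243] [ 50. 155.]
holder 0.77 [0.7056 0.2012 0.0211] [465. 176.]
shift cm [-39.17   0.13  -3.87] tool y ang -0.003 twist(tool z) -0.003 q6 0.20 pos [0.51   0.1917 0.1613] t 3.45
```

View pics/w2.png

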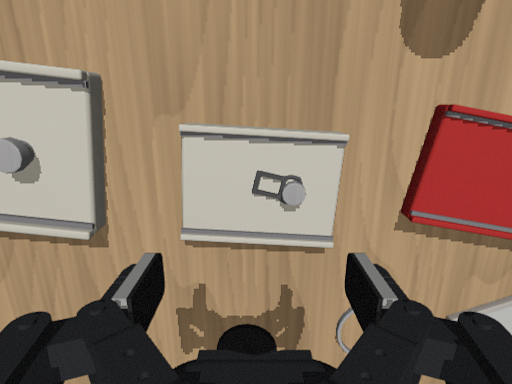

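The picture shows the small holder in the middle, the post head at (292,192) and the eye opening at about (268,183). I'll compute their positions from the pixels.

```bash
cat > eye.py <<'E'
from h import *
def measure(f,T):
    im=cv2.imread(f); K=np.array(bot.get_calibration('wrist')['camera_matrix']); C=(K,T)
    x0,y0=235,155; S=8
    g=cv2.resize(cv2.cvtColor(im[y0:y0+60,x0:x0+80],cv2.COLOR_BGR2GRAY),None,fx=S,fy=S,interpolation=cv2.INTER_CUBIC)
    _,d=cv2.threshold(g,0,255,cv2.THRESH_BINARY+cv2.THRESH_OTSU)
    cs,hi=cv2.findContours(255-d,cv2.RETR_CCOMP,cv2.CHAIN_APPROX_NONE)
    for c,h in zip(cs,hi[0]):
        if cv2.contourArea(c)<800: continue
        px=(c[:,0,:]+.5)/S-.5+[x0,y0]
        W=np.array([ray('wrist',p,0.023,C)[:2] for p in px]).astype(np.float32)
        r=cv2.minAreaRect(W*1000); print('hole' if h[3]>=0 else 'blob',np.round(r[0],1),np.round(r[1],1),round(r[2],1),px.min(0).round(1),px.max(0).round(1))
E
python3 - <<'E'
from eye import *
T=np.load('w2_T.npy'); measure('pics/w2.png',T)
K=np.array(bot.get_calibration('wrist')['camera_matrix'])
im=cv2.imread('pics/w2.png'); 
cv2.imwrite('pics/c2.png',cv2.resize(im[155:215,235:315],None,fx=8,fy=8,interpolation=cv2.INTER_NEAREST))
print('post',ray('',(292,192),0.036,(K,T)))
for p in [(181,127),(348,136),(332,245),(181,240)]: print(ray('',p,0.028,(K,T)))
E
```

```text
blob [531.2 186.6] [35.8 48.2] 82.1 [251.4 170.1] [303.2 210.6]
hole [542. 197.] [7.9 3.5] 21.5 [285.2 178.8] [293.3 183.6]
hole [523.8 192.9] [13.  19.8] 75.7 [257.4 176.4] [280.4 193.3]
post [0.54358578 0.1898063  0.036     ]
[0.44669306 0.24599452 0.028     ]
[0.59157553 0.2382418  0.028     ]
[0.58531084 0.13386245 0.028     ]
[0.43919863 0.13928724 0.028     ]
```

View pics/c2.png

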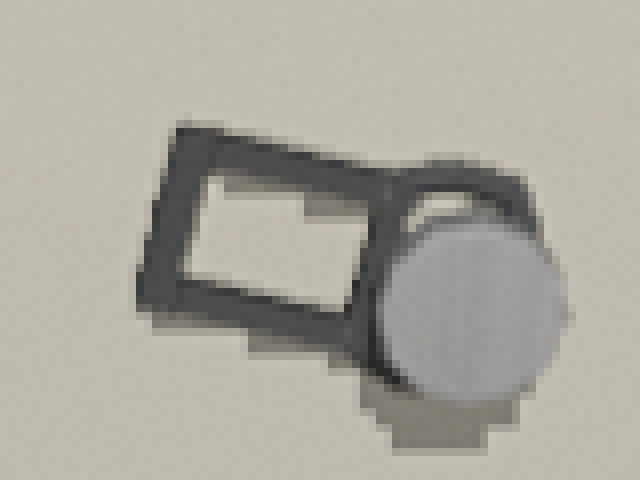

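The crop shows the eye opening clearly, with the pull bar on the left. The eye centre is at (0.5238, 0.1929) and the clip's x axis is at about -0.24 rad. Next I move to view the stand.

jog_arm([
  {"xyz": [-3.9, 0, -0.6], "twist": 0, "hand": 1},
  {"xyz": [-3.9, 0, -0.6], "twist": 0, "hand": 1},
  {"xyz": [-3.9, 0, -0.6], "twist": 0, "hand": 1},
  {"xyz": [-3.9, 0, -0.6], "twist": 0, "hand": 1},
  {"xyz": [-3.9, 0, -0.6], "twist": 0, "hand": 1},
  {"xyz": [-3.9, 0, -0.6], "twist": 0, "hand": 1},
  {"xyz": [-3.9, 0, -0.6], "twist": 0, "hand": 1},
  {"xyz": [-3.9, 0, -0.6], "twist": 0, "hand": 1},
  {"xyz": [-3.9, 0, -0.6], "twist": 0, "hand": 1},
  {"xyz": [-3.9, 0, -0.6], "twist": 0, "hand": 1},
])

```text
t: 4.45
position: [0.5083, -0.1999, 0.2217]
orientation: [2.225, 2.217, 0.0]
contact_force: [0.5, -0.1, -1.0]
finger_gap: 1.002
gripper_force: 0.0
```

jog_arm([
  {"xyz": [0, 0, 0], "twist": 0, "hand": 1},
  {"xyz": [0, 0, 0], "twist": 0, "hand": 1},
  {"xyz": [0, 0, 0], "twist": 0, "hand": 1},
])

```text
t: 4.75
position: [0.5082, -0.1972, 0.2208]
orientation: [-2.224, -2.217, -0.0]
contact_force: [0.0, -0.5, -0.2]
finger_gap: 1.0
gripper_force: 0.0
```

Run:
```python
from h import *
C=cal('wrist'); im=bot.grab_frame('wrist'); cv2.imwrite('pics/w3.png',im)
np.save('w3_T.npy',C[1]); print(bot.observe()['position'])
for l in ['pick','rest','cradle','hook_nominal']:
    for b in bot.boxes_of(l,'wrist'):
        P=C[1]@np.append(b['at'],1); print(l,round(b['confidence'],2),P[:3].round(4),proj(C,P[:3]).round())
```

```text
[ 0.508242   -0.19689782  0.22078138]
pick 0.73 [ 0.5154 -0.207   0.0806] [262. 196.]
pick 0.2 [ 0.6405 -0.0282  0.0066] [386.   3.]
rest 0.69 [ 0.5161 -0.1904  0.0743] [263. 177.]
rest 0.58 [ 0.4362 -0.4187  0.0235] [200. 337.]
cradle 0.96 [ 0.5089 -0.1888  0.08  ] [255. 177.]
```

View pics/w3.png

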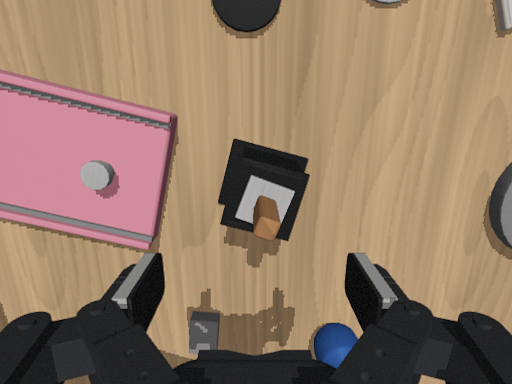

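The picture shows the stand at the centre, the collar at about (265,200) and the handle top at (266,230). The battery is at (204,332) and the blower at (345,345).

Run:
```python
from h import *
T=np.load('w3_T.npy'); K=np.array(bot.get_calibration('wrist')['camera_matrix']); C=(K,T)
im=cv2.imread('pics/w3.png').astype(int); b,g,r=im[...,0],im[...,1],im[...,2]
roi=np.zeros(b.shape,bool); roi[165:240,230:300]=1
col=roi&(abs(r-b)<25)&(g>100); wood=np.zeros_like(roi); wood[190:243,250:285]=1; 
brown=wood&(r-b>40)&(r>90)&(r<175)
def rect(m,z,hull=True):
    p=np.argwhere(m)[:,::-1]; W=np.array([ray('',q,z,C)[:2] for q in p],np.float32)*1000
    rr=cv2.minAreaRect(W); print(len(p),np.round(rr[0],1),np.round(rr[1],1),round(rr[2],1)); return p
p=rect(col,0.085); print(p.min(0),p.max(0))
for q in [(235,141),(308,158)]: print('base',ray('',q,0.008,C).round(4))
for q in [(229,158),(309,173),(290,240),(222,223)]: print('plate',ray('',q,0.08,C).round(4))
S=7; sub=cv2.imread('pics/w3.png')[133:248,212:317]
cv2.imwrite('pics/c3.png',cv2.resize(sub,None,fx=5,fy=5,interpolation=cv2.INTER_NEAREST))
```

```text
1355 [ 517.1 -213.7] [44.2 43.8] 69.1
[235 175] [294 223]
base [ 0.4862 -0.1644  0.008 ]
base [ 0.5694 -0.184   0.008 ]
plate [ 0.4848 -0.171   0.08  ]
plate [ 0.5586 -0.1852  0.08  ]
plate [ 0.5431 -0.253   0.08  ]
plate [ 0.4763 -0.2348  0.08  ]
```

View pics/c3.png

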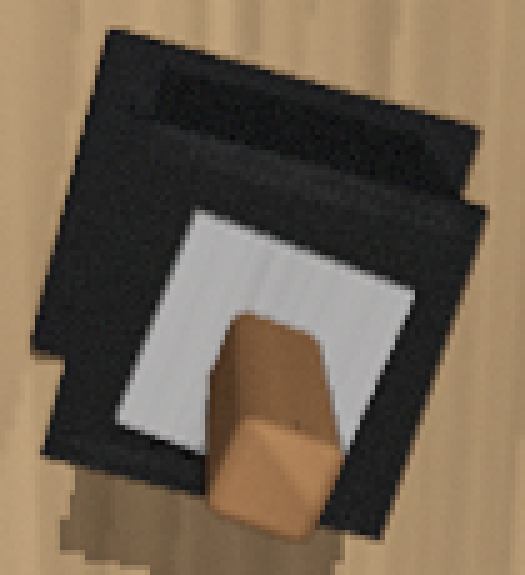

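Run:
```python
from h import *
T=np.load('w3_T.npy'); K=np.array(bot.get_calibration('wrist')['camera_matrix'])
print('handle top',ray('',(267,228.6),0.145,(K,T)))
toolmove([0.517,-0.2135,0.102],-0.365)
```

```text
handle top [ 0.51742337 -0.21323618  0.145     ]
shift cm [-1.64  0.86 11.91] tool y ang -0.002 twist(tool z) 0.363 q6 -0.53 pos [ 0.5085 -0.1971  0.2211] t 5.0
```

jog_arm([
  {"xyz": [-0.85, 0.45, 0], "twist": 0, "hand": 1},
  {"xyz": [-0.8, 0.4, 0], "twist": 0, "hand": 1},
  {"xyz": [0, 0, 0], "twist": 0.12, "hand": 1},
  {"xyz": [0, 0, 0], "twist": 0.12, "hand": 1},
  {"xyz": [0, 0, 0], "twist": 0.12, "hand": 1},
  {"xyz": [0, 0, 2.5], "twist": 0, "hand": 1},
  {"xyz": [0, 0, 2.5], "twist": 0, "hand": 1},
  {"xyz": [0, 0, 2.5], "twist": 0, "hand": 1},
  {"xyz": [0, 0, 2.4], "twist": 0, "hand": 1},
  {"xyz": [0, 0, 2], "twist": 0, "hand": 1},
], squeeze=60)

```text
t: 6.0
position: [0.5169, -0.2154, 0.1008]
orientation: [-2.587, -1.782, 0.001]
contact_force: [-0.4, 0.1, 0.2]
finger_gap: 1.002
gripper_force: 0.0
```

jog_arm([
  {"xyz": [0, 0, 0], "twist": 0, "hand": 1},
  {"xyz": [0, 0, 0], "twist": 0, "hand": 0.6},
  {"xyz": [0, 0, 0], "twist": 0, "hand": 0.3},
  {"xyz": [0, 0, 0], "twist": 0, "hand": 0.1},
  {"xyz": [0, 0, 0], "twist": 0, "hand": 0},
  {"xyz": [0, 0, 0], "twist": 0, "hand": 0},
  {"xyz": [0, 0, 0], "twist": 0, "hand": 0},
  {"xyz": [0, 0, 0], "twist": 0, "hand": 0},
  {"xyz": [0, 0, 0], "twist": 0, "hand": 0},
  {"xyz": [0, 0, 0], "twist": 0, "hand": 0},
], squeeze=60)

```text
t: 7.0
position: [0.5177, -0.2153, 0.1034]
orientation: [2.585, 1.782, 0.001]
contact_force: [0.3, 0.4, 5.3]
finger_gap: 0.202
gripper_force: 59.3
```

jog_arm([
  {"xyz": [0, 0, -0.5], "twist": 0, "hand": 0},
  {"xyz": [0, 0, -1], "twist": 0, "hand": 0},
  {"xyz": [0, 0, -1], "twist": 0, "hand": 0},
  {"xyz": [0, 0, -1], "twist": 0, "hand": 0},
  {"xyz": [0, 0, -1], "twist": 0, "hand": 0},
  {"xyz": [0, 0, -1.5], "twist": 0, "hand": 0},
  {"xyz": [0, 0, -1.5], "twist": 0, "hand": 0},
  {"xyz": [0, 0, -1.5], "twist": 0, "hand": 0},
  {"xyz": [0, 0, -1.5], "twist": 0, "hand": 0},
  {"xyz": [0, 0, -0.5], "twist": 0, "hand": 0},
])

```text
t: 8.0
position: [0.5181, -0.2156, 0.2152]
orientation: [2.584, 1.78, 0.003]
contact_force: [0.2, -0.2, 0.9]
finger_gap: 0.201
gripper_force: 58.5
```

Run:
```python
from h import *
s=bot.observe(); print(s['contact_force'],s['finger_gap'],s['gripper_force'])
toolmove([0.49,0.19,0.19],-0.24)
C=cal('side'); P=C[1][:3,3]; print('side cam at',P, 'dir',C[1][:3,2])
```

```text
[ 0.23901851 -0.16540724  0.88221103] 0.20121471651349118 58.547149300575256
shift cm [ 36.9  -17.08   2.42] tool y ang -0.364 twist(tool z) -0.124 q6 -0.18 pos [ 0.5181 -0.2156  0.2152] t 8.0
side cam at [0.33744403 0.97889204 0.79341405] dir [ 0.1652294  -0.80105358 -0.57533677]
```

jog_arm([
  {"xyz": [2, -1, -0.3], "twist": 0, "hand": 0},
  {"xyz": [4, -2, -0.4], "twist": 0, "hand": 0},
  {"xyz": [4, -2, -0.4], "twist": 0, "hand": 0},
  {"xyz": [4, -2, -0.4], "twist": 0, "hand": 0},
  {"xyz": [4, -2, -0.4], "twist": 0, "hand": 0},
  {"xyz": [4, -2, -0.4], "twist": 0, "hand": 0},
  {"xyz": [4, -2, -0.4], "twist": 0, "hand": 0},
  {"xyz": [4, -2, -0.4], "twist": 0, "hand": 0},
  {"xyz": [4, -2, -0.4], "twist": 0, "hand": 0},
  {"xyz": [4, -2, 0], "twist": 0, "hand": 0},
])

```text
t: 9.0
position: [0.4745, 0.2098, 0.2481]
orientation: [2.586, 1.782, 0.002]
contact_force: [1.6, 0.3, -1.4]
finger_gap: 0.199
gripper_force: 58.6
```

jog_arm([
  {"xyz": [4, -2, 0], "twist": -0.06, "hand": 0},
  {"xyz": [4, -2, 0], "twist": -0.064, "hand": 0},
  {"xyz": [1, -0.5, 0], "twist": 0, "hand": 0},
  {"xyz": [0, 0, 0], "twist": 0, "hand": 0},
  {"xyz": [0, 0, 0], "twist": 0, "hand": 0},
  {"xyz": [0, 0, 0], "twist": 0, "hand": 0},
])

```text
t: 9.6
position: [0.461, 0.306, 0.2472]
orientation: [2.473, 1.937, -0.001]
contact_force: [0.3, 0.2, -0.6]
finger_gap: 0.202
gripper_force: 58.6
```

Run:
```python
from h import *
s=bot.observe(); p=np.array(s['position']); C=cal('side')
o=p-[0,0,.0234]; a=proj(C,o); h=proj(C,o-[0,0,.045]); print(p,a,h,C[0][0,0])
im=bot.grab_frame('side'); u,v=((a+h)/2).astype(int)
cv2.imwrite('pics/s4.png',cv2.resize(im[v-35:v+45,u-40:u+40],None,fx=7,fy=7,interpolation=cv2.INTER_NEAREST))
print('corner',u-40,v-35)
```

```text
[0.46099031 0.30598345 0.24718307] [265.88773864 230.64357438] [265.80488941 248.16360084] 461.05846529136613
corner 225 204
```

View pics/s4.png

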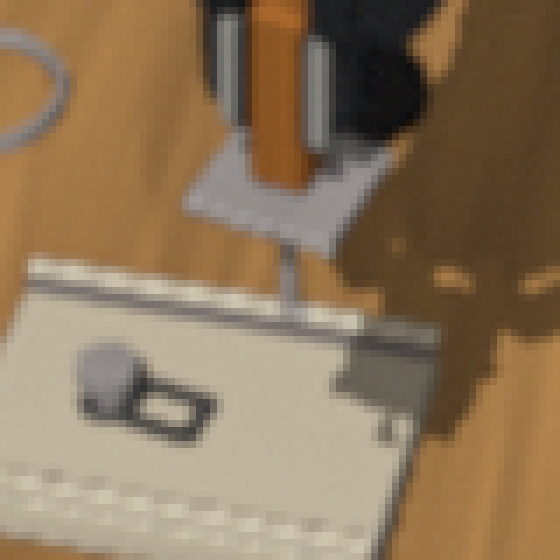

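The side view shows the pick held upright above the holder, with the shank bottom at about (267,249). The toe is small here, so I'll read the pixel values.

Run:
```python
import cv2
im=cv2.imread('pics/s4.png')[3::7,3::7]; g=im.mean(2).astype(int)
print('cols',list(range(34,56)))
for v in range(35,52): print(v,g[v,34:56])
print('shadow cols 48-62')
for v in range(50,68): print(v,g[v,48:62])
```

```text
cols [34, 35, 36, 37, 38, 39, 40, 41, 42, 43, 44, 45, 46, 47, 48, 49, 50, 51, 52, 53, 54, 55]
35 [109 115 117 119 114 104  90  92 111 133 135 139 146 116  75  60  61  61
  62  62  64  72]
36 [110 117 120 120 113 104  92  87  99 114 118 125 133 104  70  59  62  61
  62  64  64  67]
37 [112 118 121 120 113 106 107  98  96 104 113 115 110  86  66  59  62  62
  62  63  65  65]
38 [113 119 120 117 111 112 121 113 103 105 111 116 112  97  74  61  62  60
  63  64  63  68]
39 [114 118 119 115 109 110 127 125 107 106 112 114 115 109  90  65  59  60
  61  62  64  63]
40 [120 119 117 110 107 110 127 124 107 105 111 115 115 112  99  77  64  63
  65  69  67  65]
41 [149 136 124 115 111 115 125 121 105 102 110 113 115 114 109  97  88  88
  92  91  79  68]
42 [186 170 157 148 147 139 132 123 107 103 113 117 116 113 111 107 106 109
 113 112  91  67]
43 [189 182 178 180 185 170 146 135 130 134 146 150 139 128 119 114 115 114
 117 115  90  66]
44 [150 153 163 174 184 176 154 148 158 164 182 188 177 161 151 149 149 130
 112 108  87  69]
45 [114 119 127 137 145 145 135 135 147 159 182 192 186 179 180 18
[... 1007 characters left out ...]
  93  95  95  95  95  85  73]
57 [171 168 153 138 117 105 102  97  95  93  96  93  83  69]
58 [177 176 173 169 153 143 132 111 102 103  99  89  80  70]
59 [175 175 176 176 175 170 150 121 127 136 118  91  73  64]
60 [174 175 175 175 177 168 135 114 151 168 142 101  70  61]
61 [174 175 174 175 174 157 119 106 149 170 145 101  72  66]
62 [173 174 175 175 172 153 119 107 137 156 129  89  85  88]
63 [174 175 174 174 174 168 151 138 144 149 115  84  97 111]
64 [174 175 175 174 176 175 173 172 167 146 107  93 107 115]
65 [175 174 175 175 175 174 177 178 169 133  96  99 112 115]
66 [175 175 175 175 175 176 177 177 163 120  83 100 115 113]
67 [174 175 175 175 175 175 176 172 151 106  80 100 113 115]
```

jog_arm([
  {"xyz": [2.2, -1.1, -2], "twist": 0, "hand": 0},
  {"xyz": [2.8, -1.5, -2.5], "twist": 0, "hand": 0},
  {"xyz": [2.8, -1.5, -2.5], "twist": 0, "hand": 0},
  {"xyz": [2.8, -1.5, -2.5], "twist": 0, "hand": 0},
  {"xyz": [2.8, -1.5, -2.5], "twist": 0, "hand": 0},
  {"xyz": [2.8, -1.5, -2.5], "twist": 0, "hand": 0},
  {"xyz": [2.8, -1.5, -2.5], "twist": 0, "hand": 0},
  {"xyz": [2.8, -1.4, -2.5], "twist": 0, "hand": 0},
  {"xyz": [0, 0, 0], "twist": 0, "hand": 0},
  {"xyz": [0, 0, 0], "twist": 0, "hand": 0},
])

```text
t: 10.65
position: [0.4016, 0.546, 0.4424]
orientation: [2.472, 1.938, 0.001]
contact_force: [-0.9, -0.7, -2.0]
finger_gap: 0.203
gripper_force: 58.6
```

Run:
```python
from h import *
s=bot.observe(); p=np.array(s['position']); C=cal('side')
o=p-[0,0,.0234]; a=proj(C,o); h=proj(C,o-[0,0,.045]); print(p,a,h)
im=bot.grab_frame('side'); u,v=((a+h)/2).astype(int)
x0,y0=u-35,v-30
cv2.imwrite('pics/s5.png',cv2.resize(im[y0:y0+75,x0:x0+75],None,fx=8,fy=8,interpolation=cv2.INTER_NEAREST))
np.save('s5.npy',im);print('corner',x0,y0)
for dx in (0,-.0065,.0065):
  R=cv2.Rodrigues(np.array(s['orientation']))[0]; q=o+R[:,1]*dx-[0,0,.045]; print(dx,proj(C,q))
```

```text
[0.40156581 0.54599441 0.44237434] [278.01834519 237.10623119] [277.36740464 263.54683718]
corner 242 220
0 [277.36740464 263.54683718]
-0.0065 [281.98880859 265.02691391]
0.0065 [272.78109854 262.07800109]
```

View pics/s5.png

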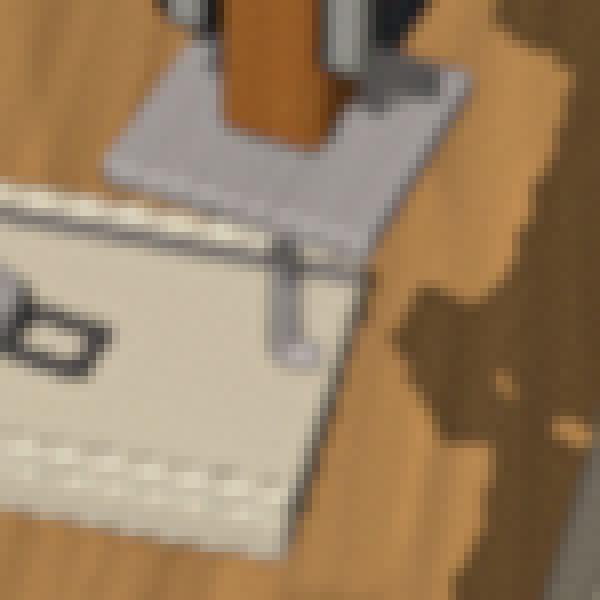

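The toe shows at (280,265). It points towards -x of the tool, which is the pull direction I want, and lies about 47 mm below the origin. Next I go over the eye.

Run:
```python
from h import *
toolmove([0.5256,0.191,0.12],-0.24)
```

```text
shift cm [-31.36  20.53  32.18] tool y ang -0.242 twist(tool z) -0.002 q6 1.05 pos [0.4016 0.5453 0.4412] t 10.7
```

jog_arm([
  {"xyz": [-1.6, 1, 1], "twist": 0, "hand": 0},
  {"xyz": [-3.2, 2.1, 2.5], "twist": 0, "hand": 0},
  {"xyz": [-3.2, 2.1, 2.5], "twist": 0, "hand": 0},
  {"xyz": [-3.2, 2.1, 2.5], "twist": 0, "hand": 0},
  {"xyz": [-3.2, 2.1, 2.5], "twist": 0, "hand": 0},
  {"xyz": [-3.2, 2.1, 2.5], "twist": 0, "hand": 0},
  {"xyz": [-3.2, 2.1, 2.5], "twist": 0, "hand": 0},
  {"xyz": [-3.2, 2.1, 2.5], "twist": 0, "hand": 0},
  {"xyz": [-3.2, 2.1, 2.5], "twist": 0, "hand": 0},
  {"xyz": [-3.2, 2.1, 2.5], "twist": 0, "hand": 0},
])

```text
t: 11.7
position: [0.5205, 0.2003, 0.205]
orientation: [-2.473, -1.936, 0.004]
contact_force: [0.2, 0.8, -0.3]
finger_gap: 0.199
gripper_force: 58.6
```

jog_arm([
  {"xyz": [-0.9, 0.6, 1.5], "twist": 0, "hand": 0},
  {"xyz": [0, 0, 1.5], "twist": 0, "hand": 0},
  {"xyz": [0, 0, 1.5], "twist": 0, "hand": 0},
  {"xyz": [0, 0, 0], "twist": 0, "hand": 0},
  {"xyz": [0, 0, 0], "twist": 0, "hand": 0},
  {"xyz": [0, 0, 0], "twist": 0, "hand": 0},
])

```text
t: 12.3
position: [0.526, 0.195, 0.1634]
orientation: [2.469, 1.941, 0.003]
contact_force: [-0.5, 0.1, -1.3]
finger_gap: 0.202
gripper_force: 58.7
```

Run:
```python
from h import *
s=bot.observe();print(s['contact_force'],s['orientation'])
toolmove([0.5256,0.191,0.106],-0.24)
```

```text
[-0.53590022  0.11326276 -1.34281484] [2.46898528 1.9410882  0.00321938]
shift cm [-0.4   0.04  5.74] tool y ang -0.238 twist(tool z) 0.002 q6 0.44 pos [0.526  0.195  0.1634] t 12.3
```

jog_arm([
  {"xyz": [-0.4, 0, 1], "twist": 0, "hand": 0},
  {"xyz": [0, 0, 1.5], "twist": 0, "hand": 0},
  {"xyz": [0, 0, 1.5], "twist": 0, "hand": 0},
  {"xyz": [0, 0, 1.3], "twist": 0, "hand": 0},
  {"xyz": [0, 0, 0.4], "twist": 0, "hand": 0},
  {"xyz": [0, 0, 0], "twist": 0, "hand": 0},
  {"xyz": [0, 0, 0], "twist": 0, "hand": 0},
  {"xyz": [0, 0, 0], "twist": 0, "hand": 0},
])

```text
t: 13.1
position: [0.5253, 0.1901, 0.1061]
orientation: [2.471, 1.939, 0.002]
contact_force: [0.2, 0.4, -0.9]
finger_gap: 0.202
gripper_force: 58.7
```

Run:
```python
from h import *
s=bot.observe();print(s['contact_force'],s['orientation'])
toolmove([0.5256,0.191,0.09],-0.24)
C=cal('wrist'); im=bot.grab_frame('wrist'); cv2.imwrite('pics/w6.png',im)
S=cal('side'); im2=bot.grab_frame('side'); cv2.imwrite('pics/s6.png',im2)
for n,c in (('wrist',C),('side',S)):
  for l in ('eye','clip'):
    for b in bot.boxes_of(l,n)[:2]:
        P=c[1]@np.append(b['at'],1); print(n,l,round(b['confidence'],2),P[:3].round(4))
```

```text
[ 0.24901078  0.44946607 -0.90187465] [2.47081453e+00 1.93899948e+00 2.37237829e-03]
shift cm [0.1  0.01 1.61] tool y ang -0.240 twist(tool z) -0.000 q6 0.43 pos [0.5253 0.1901 0.1061] t 13.1
wrist eye 0.76 [0.5307 0.1986 0.0239]
wrist clip 0.69 [0.5288 0.1995 0.026 ]
wrist clip 0.44 [0.519  0.2053 0.0192]
side eye 0.67 [0.5268 0.1975 0.0228]
```

jog_arm([
  {"xyz": [0.1, 0, 0.2], "twist": 0, "hand": 0},
  {"xyz": [0, 0, 0.2], "twist": 0, "hand": 0},
  {"xyz": [0, 0, 0.1], "twist": 0, "hand": 0},
  {"xyz": [0, 0, 0.1], "twist": 0, "hand": 0},
  {"xyz": [0, 0, 0], "twist": 0, "hand": 0},
  {"xyz": [0, 0, 0], "twist": 0, "hand": 0},
])

```text
t: 14.0
position: [0.5247, 0.1909, 0.0992]
orientation: [-2.471, -1.939, 0.0]
contact_force: [0.8, -0.9, -0.8]
finger_gap: 0.199
gripper_force: 58.7
```

jog_arm([
  {"xyz": [0, 0, 0.1], "twist": 0, "hand": 0},
  {"xyz": [0, 0, 0.1], "twist": 0, "hand": 0},
  {"xyz": [0, 0, 0], "twist": 0, "hand": 0},
  {"xyz": [0, 0, 0], "twist": 0, "hand": 0},
])

```text
t: 14.4
position: [0.5247, 0.1909, 0.0972]
orientation: [-2.471, -1.939, 0.0]
contact_force: [-0.2, -0.7, -1.2]
finger_gap: 0.202
gripper_force: 58.7
```

jog_arm([
  {"xyz": [0, 0, 0.1], "twist": 0, "hand": 0},
  {"xyz": [0, 0, 0.1], "twist": 0, "hand": 0},
  {"xyz": [0, 0, 0], "twist": 0, "hand": 0},
  {"xyz": [0, 0, 0], "twist": 0, "hand": 0},
])

```text
t: 14.8
position: [0.5247, 0.1909, 0.0952]
orientation: [-2.471, -1.939, 0.0]
contact_force: [0.3, -0.3, -0.3]
finger_gap: 0.198
gripper_force: 58.7
```

jog_arm([
  {"xyz": [0, 0, 0.1], "twist": 0, "hand": 0},
  {"xyz": [0, 0, 0], "twist": 0, "hand": 0},
  {"xyz": [0, 0, 0], "twist": 0, "hand": 0},
])

```text
t: 15.1
position: [0.5247, 0.1909, 0.0942]
orientation: [-2.471, -1.939, 0.0]
contact_force: [-0.2, -0.4, -1.0]
finger_gap: 0.2
gripper_force: 58.7
```

jog_arm([
  {"xyz": [0, 0, 0.1], "twist": 0, "hand": 0},
  {"xyz": [0, 0, 0], "twist": 0, "hand": 0},
  {"xyz": [0, 0, 0], "twist": 0, "hand": 0},
])

```text
t: 15.4
position: [0.5247, 0.1909, 0.0932]
orientation: [-2.471, -1.94, 0.0]
contact_force: [0.9, 0.3, -0.7]
finger_gap: 0.204
gripper_force: 58.7
```

jog_arm([
  {"xyz": [0, 0, 0.1], "twist": 0, "hand": 0},
  {"xyz": [0, 0, 0], "twist": 0, "hand": 0},
  {"xyz": [0, 0, 0], "twist": 0, "hand": 0},
])

```text
t: 15.7
position: [0.5247, 0.1909, 0.0922]
orientation: [-2.471, -1.94, 0.0]
contact_force: [-0.1, 0.2, -0.7]
finger_gap: 0.202
gripper_force: 58.7
```

jog_arm([
  {"xyz": [0, 0, 0.1], "twist": 0, "hand": 0},
  {"xyz": [0, 0, 0], "twist": 0, "hand": 0},
  {"xyz": [0, 0, 0], "twist": 0, "hand": 0},
])

```text
t: 16.0
position: [0.5247, 0.1909, 0.0913]
orientation: [-2.471, -1.939, -0.0]
contact_force: [-0.0, 0.7, 0.2]
finger_gap: 0.201
gripper_force: 58.7
```

jog_arm([
  {"xyz": [0, 0, 0.1], "twist": 0, "hand": 0},
  {"xyz": [0, 0, 0], "twist": 0, "hand": 0},
  {"xyz": [0, 0, 0], "twist": 0, "hand": 0},
])

```text
t: 16.3
position: [0.5248, 0.1909, 0.0903]
orientation: [-2.471, -1.939, -0.0]
contact_force: [0.3, -0.1, -0.7]
finger_gap: 0.203
gripper_force: 58.8
```

jog_arm([
  {"xyz": [0, 0, 0.1], "twist": 0, "hand": 0},
  {"xyz": [0, 0, 0], "twist": 0, "hand": 0},
  {"xyz": [0, 0, 0], "twist": 0, "hand": 0},
])

```text
t: 16.6
position: [0.525, 0.1909, 0.09]
orientation: [2.471, 1.939, 0.001]
contact_force: [-0.8, -0.6, 4.3]
finger_gap: 0.198
gripper_force: 59.5
```

Contact is at TCP z of about 0.0902, as expected for the plate. I raise slightly and probe in the pull direction.

jog_arm([
  {"xyz": [0, 0, -0.2], "twist": 0, "hand": 0},
  {"xyz": [0, -0.1, 0], "twist": 0, "hand": 0},
  {"xyz": [0, -0.1, 0], "twist": 0, "hand": 0},
  {"xyz": [0, 0, 0], "twist": 0, "hand": 0},
  {"xyz": [0, 0, 0], "twist": 0, "hand": 0},
], squeeze=90)

```text
t: 17.1
position: [0.5226, 0.1913, 0.0909]
orientation: [-2.471, -1.939, 0.001]
contact_force: [-0.4, 0.9, -0.2]
finger_gap: 0.2
gripper_force: 87.6
```

jog_arm([
  {"xyz": [0, -0.1, 0], "twist": 0, "hand": 0},
  {"xyz": [0, -0.1, 0], "twist": 0, "hand": 0},
  {"xyz": [0, 0, 0], "twist": 0, "hand": 0},
  {"xyz": [0, 0, 0], "twist": 0, "hand": 0},
])

```text
t: 17.5
position: [0.5208, 0.1919, 0.0913]
orientation: [2.471, 1.94, 0.0]
contact_force: [0.1, -0.0, -0.1]
finger_gap: 0.197
gripper_force: 87.6
```

jog_arm([
  {"xyz": [0, -0.1, 0], "twist": 0, "hand": 0},
  {"xyz": [0, -0.1, 0], "twist": 0, "hand": 0},
  {"xyz": [0, 0, 0], "twist": 0, "hand": 0},
  {"xyz": [0, 0, 0], "twist": 0, "hand": 0},
])

```text
t: 17.9
position: [0.5196, 0.1923, 0.0916]
orientation: [2.471, 1.939, 0.002]
contact_force: [2.3, -0.1, -0.4]
finger_gap: 0.197
gripper_force: 87.7
```

The toe bears on the bar after about 5.5 mm, as predicted, so it is in the eye. I keep pulling.

jog_arm([
  {"xyz": [0, -0.1, 0], "twist": 0, "hand": 0},
  {"xyz": [0, -0.1, 0], "twist": 0, "hand": 0},
  {"xyz": [0, 0, 0], "twist": 0, "hand": 0},
])

```text
t: 18.2
position: [0.5182, 0.1928, 0.0919]
orientation: [2.47, 1.939, 0.004]
contact_force: [5.0, -0.0, -1.0]
finger_gap: 0.195
gripper_force: 87.7
```

jog_arm([
  {"xyz": [0, -0.1, 0], "twist": 0, "hand": 0},
  {"xyz": [0, -0.1, 0], "twist": 0, "hand": 0},
  {"xyz": [0, 0, 0], "twist": 0, "hand": 0},
])

```text
t: 18.5
position: [0.5166, 0.1932, 0.0921]
orientation: [2.469, 1.938, 0.005]
contact_force: [5.5, -1.1, -1.4]
finger_gap: 0.2
gripper_force: 87.9
```

jog_arm([
  {"xyz": [0, -0.1, 0], "twist": 0, "hand": 0},
  {"xyz": [0, -0.1, 0], "twist": 0, "hand": 0},
  {"xyz": [0, 0, 0], "twist": 0, "hand": 0},
])

```text
t: 18.8
position: [0.515, 0.1935, 0.0922]
orientation: [2.469, 1.938, 0.005]
contact_force: [5.0, -2.0, -0.4]
finger_gap: 0.203
gripper_force: 87.8
```

jog_arm([
  {"xyz": [0, -0.1, 0.04], "twist": 0, "hand": 0},
  {"xyz": [0, -0.1, 0.03], "twist": 0, "hand": 0},
  {"xyz": [0, 0, 0], "twist": 0, "hand": 0},
])

```text
t: 19.1
position: [0.512, 0.1943, 0.0914]
orientation: [2.471, 1.939, 0.003]
contact_force: [3.3, -1.0, 1.9]
finger_gap: 0.197
gripper_force: 88.4
```

jog_arm([
  {"xyz": [0, -0.1, 0], "twist": 0, "hand": 0},
  {"xyz": [0, -0.1, 0], "twist": 0, "hand": 0},
  {"xyz": [0, 0, 0], "twist": 0, "hand": 0},
])

```text
t: 19.4
position: [0.5079, 0.1948, 0.0902]
orientation: [-2.47, -1.939, 0.003]
contact_force: [0.1, -0.7, 1.3]
finger_gap: 0.2
gripper_force: 88.5
```

jog_arm([
  {"xyz": [0, -0.1, 0], "twist": 0, "hand": 0},
  {"xyz": [0, -0.1, 0], "twist": 0, "hand": 0},
  {"xyz": [0, 0, 0], "twist": 0, "hand": 0},
])

```text
t: 19.7
position: [0.5065, 0.1952, 0.0902]
orientation: [-2.471, -1.939, 0.002]
contact_force: [1.0, 0.2, 1.2]
finger_gap: 0.198
gripper_force: 88.3
```

The clip snapped free. I pull on about 15 mm more to clear the post.

jog_arm([
  {"xyz": [0, -0.15, -0.05], "twist": 0, "hand": 0},
  {"xyz": [0, -0.15, 0], "twist": 0, "hand": 0},
  {"xyz": [0, -0.15, 0], "twist": 0, "hand": 0},
  {"xyz": [0, -0.15, 0], "twist": 0, "hand": 0},
  {"xyz": [0, -0.15, 0], "twist": 0, "hand": 0},
  {"xyz": [0, 0, 0], "twist": 0, "hand": 0},
])

```text
t: 20.3
position: [0.4996, 0.197, 0.091]
orientation: [-2.471, -1.94, 0.001]
contact_force: [0.1, 0.2, -0.4]
finger_gap: 0.198
gripper_force: 88.1
```

jog_arm([
  {"xyz": [0, -0.15, 0], "twist": 0, "hand": 0},
  {"xyz": [0, -0.15, 0], "twist": 0, "hand": 0},
  {"xyz": [0, -0.15, 0], "twist": 0, "hand": 0},
  {"xyz": [0, -0.15, 0], "twist": 0, "hand": 0},
  {"xyz": [0, -0.15, 0], "twist": 0, "hand": 0},
  {"xyz": [0, -0.15, 0], "twist": 0, "hand": 0},
  {"xyz": [0, 0, 0], "twist": 0, "hand": 0},
  {"xyz": [0, 0, 0], "twist": 0, "hand": 0},
])

```text
t: 21.1
position: [0.4912, 0.1991, 0.0911]
orientation: [-2.471, -1.94, 0.0]
contact_force: [0.3, 0.1, -0.7]
finger_gap: 0.198
gripper_force: 88.1
```

Run:
```python
from h import *
C=cal('wrist'); im=bot.grab_frame('wrist'); cv2.imwrite('pics/w7.png',im)
S=cal('side'); im2=bot.grab_frame('side'); cv2.imwrite('pics/s7.png',im2)
for n,c in (('wrist',C),('side',S)):
  for l in ('eye','clip'):
    for b in bot.boxes_of(l,n)[:2]:
        P=c[1]@np.append(b['at'],1); print(n,l,round(b['confidence'],2),P[:3].round(4))
```

```text
wrist eye 0.76 [0.504  0.2056 0.0224]
wrist clip 0.68 [0.5032 0.2084 0.0242]
side eye 0.65 [0.5038 0.2024 0.0284]
side clip 0.38 [0.5025 0.2023 0.0219]
```

jog_arm([
  {"xyz": [0, -0.15, 0], "twist": 0, "hand": 0},
  {"xyz": [0, -0.15, 0], "twist": 0, "hand": 0},
  {"xyz": [0, -0.1, 0], "twist": 0, "hand": 0},
  {"xyz": [0, 0, 0], "twist": 0, "hand": 0},
  {"xyz": [0, 0.1, 0], "twist": 0, "hand": 0},
  {"xyz": [0, 0.2, 0], "twist": 0, "hand": 0},
  {"xyz": [0, 0.2, 0], "twist": 0, "hand": 0},
  {"xyz": [0, 0, 0], "twist": 0, "hand": 0},
  {"xyz": [0, 0, -0.2], "twist": 0, "hand": 0},
  {"xyz": [0, 0, -0.2], "twist": 0, "hand": 0},
])

```text
t: 22.4
position: [0.4921, 0.1988, 0.0951]
orientation: [-2.471, -1.939, 0.0]
contact_force: [-1.1, 0.5, -0.9]
finger_gap: 0.2
gripper_force: 88.1
```

jog_arm([
  {"xyz": [0, 0, -0.3], "twist": 0, "hand": 0},
  {"xyz": [0, 0, -0.5], "twist": 0, "hand": 0},
  {"xyz": [0, 0, -1], "twist": 0, "hand": 0},
  {"xyz": [0, 0, -2], "twist": 0, "hand": 0},
  {"xyz": [0, 0, -2], "twist": 0, "hand": 0},
  {"xyz": [0, 0, -2], "twist": 0, "hand": 0},
  {"xyz": [0, 0, -2], "twist": 0, "hand": 0},
  {"xyz": [0, 0, -1.5], "twist": 0, "hand": 0},
  {"xyz": [0, 0, 0], "twist": 0, "hand": 0},
  {"xyz": [0, 0, 0], "twist": 0, "hand": 0},
])

```text
t: 23.4
position: [0.4923, 0.1989, 0.2086]
orientation: [2.471, 1.939, 0.002]
contact_force: [-0.1, -0.2, -0.5]
finger_gap: 0.199
gripper_force: 88.2
```

Run:
```python
from h import *
C=cal('wrist'); im=bot.grab_frame('wrist'); cv2.imwrite('pics/w8.png',im)
S=cal('side'); im2=bot.grab_frame('side'); cv2.imwrite('pics/s8.png',im2)
for n,c in (('wrist',C),('side',S)):
  for l in ('eye','clip'):
    for b in bot.boxes_of(l,n)[:2]:
        P=c[1]@np.append(b['at'],1); print(n,l,round(b['confidence'],2),P[:3].round(4),proj(c,P[:3]).round())
toolmove([0.517,-0.2135,0.22],-0.365)
print(bot.observe()['contact_force'])
```

```text
wrist eye 0.63 [0.4995 0.1984 0.0255] [261. 174.]
wrist clip 0.89 [0.4943 0.2011 0.0232] [256. 172.]
side eye 0.6 [0.6666 0.417  0.0634] [155. 315.]
side eye 0.59 [ 0.4904 -0.2035  0.0411] [287. 170.]
side clip 0.6 [0.5164 0.1967 0.0162] [251. 266.]
side clip 0.52 [0.4954 0.2006 0.0207] [259. 267.]
shift cm [-39.44  12.26  -1.28] tool y ang -0.240 twist(tool z) 0.125 q6 0.46 pos [0.4916 0.1987 0.2071] t 23.7
[-0.05727275 -0.27631853 -1.30946519]
```

Run:
```python
from h import *
K=np.array(bot.get_calibration('wrist')['camera_matrix']); C=cal('wrist')
im=cv2.imread('pics/w8.png'); g=cv2.cvtColor(im,cv2.COLOR_BGR2GRAY)
S=6;x0,y0=215,135
z=cv2.resize(g[y0:y0+70,x0:x0+110],None,fx=S,fy=S,interpolation=cv2.INTER_CUBIC)
cs,hi=cv2.findContours((z<95).astype(np.uint8),cv2.RETR_CCOMP,cv2.CHAIN_APPROX_NONE)
for c,h in zip(cs,hi[0]):
    if cv2.contourArea(c)<700: continue
    px=(c[:,0,:]+.5)/S-.5+[x0,y0]; W=np.array([ray('',p,.023,C)[:2] for p in px],np.float32)*1000
    r=cv2.minAreaRect(W); print('hole' if h[3]>=0 else 'blob',np.round(r[0],1),np.round(r[1],1),round(r[2],1),px.min(0).round(),px.max(0).round())
```

```text
blob [495.9 198.3] [28.1 42.9] 71.5 [239. 162.] [280. 188.]
hole [489.5 200.9] [14.7 21.5] 72.4 [242. 166.] [263. 180.]
blob [486.2 238. ] [ 3.3 56. ] 87.0 [215. 135.] [267. 146.]
```

The clip is out: the eye centre moved about 35 mm to (0.4895, 0.2009), lying flat. Now I return the pick.

jog_arm([
  {"xyz": [-2, 0.6, -0.6], "twist": 0, "hand": 0},
  {"xyz": [-4, 1.2, -0.6], "twist": 0, "hand": 0},
  {"xyz": [-4, 1.2, 0], "twist": 0, "hand": 0},
  {"xyz": [-4, 1.2, 0], "twist": 0, "hand": 0},
  {"xyz": [-4, 1.3, 0], "twist": 0, "hand": 0},
  {"xyz": [-4, 1.3, 0], "twist": 0, "hand": 0},
  {"xyz": [-4, 1.3, 0], "twist": 0, "hand": 0},
  {"xyz": [-4, 1.3, 0], "twist": 0, "hand": 0},
  {"xyz": [-4, 1.2, 0], "twist": 0, "hand": 0},
  {"xyz": [-4, 1.2, 0], "twist": 0, "hand": 0},
])

```text
t: 24.7
position: [0.5162, -0.1999, 0.2196]
orientation: [-2.471, -1.939, 0.0]
contact_force: [1.2, 0.0, -0.1]
finger_gap: 0.194
gripper_force: 88.2
```

jog_arm([
  {"xyz": [-1.4, 0.4, 0], "twist": 0, "hand": 0},
  {"xyz": [0, 0, 0], "twist": 0.06, "hand": 0},
  {"xyz": [0, 0, 0], "twist": 0.06, "hand": 0},
  {"xyz": [0, 0, 0], "twist": 0, "hand": 0},
  {"xyz": [0, 0, 0], "twist": 0, "hand": 0},
])

```text
t: 25.2
position: [0.5169, -0.2123, 0.2197]
orientation: [-2.581, -1.79, 0.0]
contact_force: [0.1, -0.2, -1.1]
finger_gap: 0.199
gripper_force: 88.2
```

Run:
```python
from h import *
toolmove([0.5175,-0.2150,0.1034],-0.365); print(bot.observe()['orientation'])
```

```text
shift cm [-0.24  0.16 11.63] tool y ang -0.358 twist(tool z) 0.007 q6 -0.19 pos [ 0.5169 -0.2123  0.2197] t 25.2
[-2.58095969e+00 -1.78964252e+00  3.28756050e-04]
```

jog_arm([
  {"xyz": [-0.25, 0.15, 0], "twist": 0, "hand": 0},
  {"xyz": [0, 0, 1.5], "twist": 0, "hand": 0},
  {"xyz": [0, 0, 1.5], "twist": 0, "hand": 0},
  {"xyz": [0, 0, 1.5], "twist": 0, "hand": 0},
  {"xyz": [0, 0, 1], "twist": 0, "hand": 0},
  {"xyz": [0, 0, 1], "twist": 0, "hand": 0},
  {"xyz": [0, 0, 0], "twist": 0, "hand": 0},
])

```text
t: 25.9
position: [0.5163, -0.2149, 0.1527]
orientation: [-2.58, -1.786, 0.003]
contact_force: [-0.7, 0.2, -0.8]
finger_gap: 0.198
gripper_force: 88.2
```

jog_arm([
  {"xyz": [0, 0, 1], "twist": 0, "hand": 0},
  {"xyz": [0, 0, 1], "twist": 0, "hand": 0},
  {"xyz": [0, 0, 1], "twist": 0, "hand": 0},
  {"xyz": [0, 0, 1], "twist": 0, "hand": 0},
  {"xyz": [0, 0, 0.5], "twist": 0, "hand": 0},
  {"xyz": [0, 0, 0.3], "twist": 0, "hand": 0},
  {"xyz": [0, 0, 0], "twist": 0, "hand": 0},
  {"xyz": [0, 0, 0], "twist": 0, "hand": 0},
])

```text
t: 26.7
position: [0.5179, -0.2159, 0.1074]
orientation: [2.583, 1.787, 0.0]
contact_force: [-0.3, -0.5, 0.0]
finger_gap: 0.194
gripper_force: 88.2
```

jog_arm([
  {"xyz": [0, 0, 0.2], "twist": 0, "hand": 0},
  {"xyz": [0, 0, 0.1], "twist": 0, "hand": 0},
  {"xyz": [0, 0, 0.1], "twist": 0, "hand": 0},
  {"xyz": [0, 0, 0], "twist": 0, "hand": 0},
  {"xyz": [0, 0, 0], "twist": 0, "hand": 0},
])

```text
t: 27.2
position: [0.5178, -0.2158, 0.1035]
orientation: [2.583, 1.788, 0.0]
contact_force: [-0.9, 0.8, 1.8]
finger_gap: 0.199
gripper_force: 88.6
```

jog_arm([
  {"xyz": [0, 0, 0.05], "twist": 0, "hand": 0},
  {"xyz": [0, 0, 0.05], "twist": 0, "hand": 0},
  {"xyz": [0, 0, 0], "twist": 0, "hand": 0},
  {"xyz": [0, 0, 0], "twist": 0, "hand": 0},
])

```text
t: 27.6
position: [0.5178, -0.2158, 0.1034]
orientation: [2.583, 1.788, 0.0]
contact_force: [-2.7, 1.1, 7.3]
finger_gap: 0.195
gripper_force: 89.1
```

The pick is seated. I release it and retreat.

jog_arm([
  {"xyz": [0, 0, -0.08], "twist": 0, "hand": 0},
  {"xyz": [0, 0, 0], "twist": 0, "hand": 0.22},
  {"xyz": [0, 0, 0], "twist": 0, "hand": 0.3},
  {"xyz": [0, 0, 0], "twist": 0, "hand": 0.5},
  {"xyz": [0, 0, 0], "twist": 0, "hand": 0.7},
  {"xyz": [0, 0, 0], "twist": 0, "hand": 0.9},
  {"xyz": [0, 0, 0], "twist": 0, "hand": 1},
  {"xyz": [0, 0, 0], "twist": 0, "hand": 1},
  {"xyz": [0, 0, -1], "twist": 0, "hand": 1},
  {"xyz": [0, 0, -2], "twist": 0, "hand": 1},
])

```text
t: 28.6
position: [0.5162, -0.2149, 0.1319]
orientation: [-2.58, -1.786, 0.003]
contact_force: [-0.6, -1.0, 0.7]
finger_gap: 1.003
gripper_force: 0.0
```

jog_arm([
  {"xyz": [0, 0, -3], "twist": 0, "hand": 1},
  {"xyz": [0, 0, -3], "twist": 0, "hand": 1},
  {"xyz": [0, 0, -3], "twist": 0, "hand": 1},
  {"xyz": [0, 0, -2], "twist": 0, "hand": 1},
  {"xyz": [0, 0, 0], "twist": 0, "hand": 1},
  {"xyz": [0, 0, 0], "twist": 0, "hand": 1},
])

```text
t: 29.2
position: [0.5176, -0.2157, 0.2432]
orientation: [2.583, 1.787, 0.001]
contact_force: [-0.4, -0.1, 0.2]
finger_gap: 0.998
gripper_force: 0.0
```

Run:
```python
from h import *
C=cal('wrist'); im=bot.grab_frame('wrist'); cv2.imwrite('pics/w9.png',im); print(bot.observe()['finger_gap'],bot.observe()['position'])
c=proj(C,[.517,-.2137,.085]).astype(int); h=proj(C,[.517,-.2137,.145]); print(c,h)
a=im.astype(int); b,g,r=a[...,0],a[...,1],a[...,2]
m=np.zeros(b.shape,bool); m[c[1]-45:c[1]+45,c[0]-45:c[0]+45]=1
p=np.argwhere(m&(abs(r-b)<25)&(g>100))[:,::-1]; W=np.array([ray('',q,.085,C)[:2] for q in p],np.float32)*1000
print('collar',cv2.minAreaRect(W))
m2=np.argwhere(m&(r-b>40)&(r>150)&(abs(np.arange(512)[None]-h[0])<22)&(abs(np.arange(384)[:,None]-h[1])<15)); print('top px',len(m2),m2.mean(0)[::-1])
T=cal('top'); bot.grab_frame('top')
for n,c in (('wrist',C),('top',T)):
  for l in ('pick','cradle','clip','step_ring','nd_filter','blower','lens','lens_cap','screwdriver','spare_battery'):
    for b in bot.boxes_of(l,n)[:1]:
        P=c[1]@np.append(b['at'],1); print(n,l,round(b['confidence'],2),P[:3].round(4))
```

```text
0.99939024582321 [ 0.51692987 -0.21534108  0.24188589]
[253 179] [252.9730161  197.00096156]
collar ((517.48291015625, -214.884765625), (43.83202362060547, 43.84126663208008), 69.40625)
top px 317 [253.04731861 196.88012618]
wrist pick 0.64 [ 0.5217 -0.2085  0.0822]
wrist cradle 0.9 [ 0.5219 -0.1884  0.0796]
wrist nd_filter 0.48 [ 0.4385 -0.4205  0.022 ]
wrist blower 0.6 [ 0.6399 -0.4189  0.0337]
wrist lens 0.34 [ 0.5201 -0.1908  0.0807]
wrist lens_cap 0.8 [ 0.4936 -0.0338  0.0051]
wrist spare_battery 0.8 [ 0.4357 -0.4208  0.0203]
top pick 0.72 [ 0.5181 -0.2031  0.0864]
top cradle 0.85 [ 0.5115 -0.1829  0.0803]
top clip 0.62 [0.4937 0.2    0.0231]
top nd_filter 0.6 [0.7875 0.0025 0.0113]
top lens 0.56 [0.6667 0.3784 0.0813]
top lens_cap 0.72 [ 0.5001 -0.0157  0.0094]
top screwdriver 0.63 [0.3726 0.4086 0.0247]
```

The pick hangs upright at its original place, with the collar flat on the plate. The clip lies on the holder plate, clear of the post. I hand the job in.

```bash
python3 -c "
from station import bot
print(bot.sign_off())"
```

```text
the job is handed in; nothing more can be done
None
```

I pulled the clip out of its groove with the pick; it lies on the holder plate with its ring about 34 mm from the post, the pick hangs back in its stand, and the job was handed in at about 30 s of the 67 s allowed, with no verdict returned.

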